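# Put the fly stocks away in their holders

### The job

Put each fly stock into the holder of its own kind and colour: the round vials into the round cups, the square bottles into the square trays, red to red and yellow to yellow. Set each one down gently, rather than dropping it, so that it stands upright on the holder's floor, lay none of them on its side, and leave the white-plugged vial standing where it is.

Things in the scene. Friction and masses are not known exactly. Their poses are not given: they have to be found in the camera images.
- red_vial: Loose round clear fly vial with a red plug and red band, standing upright: tube 28 mm diameter and 95 mm tall, plug 27 mm diameter on top, 112 mm tall in all, about 40 g. Origin at the centre of its underside, z up along its axis.
- red_bottle: Loose square clear stock bottle with a red plug and red band, standing upright: body 54 x 54 mm and 70 mm tall, shoulder up to 80 mm, then a round neck (36 mm diameter, 80 to 92 mm above the underside) and a round red plug (38 mm diameter, 92 to 118 mm); about 130 g. Origin at the centre of its underside, z up, x and y square to the body's sides.
- red_cup: Round red holder fixed to the bench, for a vial: outer diameter 60 mm, inner diameter 48 mm, rim 18 mm high, floor 4 mm above the bench. Origin at the centre of its underside, on the bench; z up.
- red_tray: Square red holder fixed to the bench, for a bottle: 80 x 80 mm outside, 72 x 72 mm inside, rim 18 mm high, floor 4 mm above the bench. Origin at the centre of its underside, on the bench; z up, x and y square to its sides.
- yellow_vial: Loose round clear fly vial with a yellow plug and yellow band, standing upright: tube 28 mm diameter and 95 mm tall, plug 27 mm diameter on top, 112 mm tall in all, about 40 g. Origin at the centre of its underside, z up along its axis.
- yellow_bottle: Loose square clear stock bottle with a yellow plug and yellow band, standing upright: body 54 x 54 mm and 70 mm tall, shoulder up to 80 mm, then a round neck (36 mm diameter, 80 to 92 mm above the underside) and a round yellow plug (38 mm diameter, 92 to 118 mm); about 130 g. Origin at the centre of its underside, z up, x and y square to the body's sides.
- yellow_cup: Round yellow holder fixed to the bench, for a vial: outer diameter 60 mm, inner diameter 48 mm, rim 18 mm high, floor 4 mm above the bench. Origin at the centre of its underside, on the bench; z up.
- yellow_tray: Square yellow holder fixed to the bench, for a bottle: 80 x 80 mm outside, 72 x 72 mm inside, rim 18 mm high, floor 4 mm above the bench. Origin at the centre of its underside, on the bench; z up, x and y square to its sides.
- white_vial: Loose bystander: the same kind of vial (28 mm diameter, 112 mm tall) with a white plug and band, upright among the others; it stays where it is. Origin at the centre of its underside, z up.

How it is judged:
By the outcome, as a careful person would: the job done as asked, in the order asked, and still so for the second after the job is handed in, with the robot touching nothing.
It also fails if it takes over 96 s, if anything falls off the work surface, if the arm or the gripper's body presses on something with over 40 N, if the wrist force passes 120 N, or if a joint passes its speed limit or range.

### The arm

A 6-joint arm with a two-finger parallel gripper is mounted at the origin on the work surface. World frame = base frame: x ahead of the robot, y to its left, z up, the work surface at z = 0. Lengths are in m, angles in rad, forces in N, time in s.
With the tool pointing down it reaches from about 0.35 to 0.775 m from the base axis. Payload 5.5 kg.
Tool frame: the origin (TCP) lies between the finger pads; the fingertips stand 22 mm ahead of it and the grasp point (between the pads) lies 3 mm ahead of it; z points along the fingers, y is the line along which they close (so a half turn about z gives the same grasp; the last joint's range is limited). The gripper opens to 85 mm and grips with 20 to 120 N. Pads are 22 mm wide; open, the fingers measure 114 mm over their backs; the gripper's body (76 mm by 85 mm) begins 54 mm behind the grasp point. The pads swing forward as they close: fully open they stand 13 mm farther back than shut.
Start: joints at [-0.14, 0.313, 0.046, 1.304, 0, 1.431], TCP at [0.575, -0, 0.253] pointing down, gripper open.
Joint ranges: [-2.76, 2.76], [-0.86, 1.69], [-1.03, 1.26], [-2.2, 2.34], [-1.47, 1.5], [-3.14, 3.14]. Speed limits (rad/s): [2.57, 2.57, 3.14, 3.14, 3.14, 3.14].

### API

Orientations are given as a unit quaternion [w, x, y, z].
In Python, from workcell import env, read_camera, hand_in, get_state gives the robot as it stands (env), with the cameras as plain functions, the job as plain functions and the readings as plain functions.
- The arm moves only by the tool inch_along, called after "Call:" as name(argument=value, ...) on one line, values as JSON. Schema: {"type":"object","properties":{"ticks":{"type":"object","properties":{"dx":{"type":"array","items":{"type":"number"},"minItems":1,"maxItems":8},"dy":{"type":"array","items":{"type":"number"},"minItems":1,"maxItems":8},"dz":{"type":"array","items":{"type":"number"},"minItems":1,"maxItems":8},"wx":{"type":"array","items":{"type":"number"},"minItems":1,"maxItems":8},"wy":{"type":"array","items":{"type":"number"},"minItems":1,"maxItems":8},"wz":{"type":"array","items":{"type":"number"},"minItems":1,"maxItems":8}},"additionalProperties":false,"required":["dx","dy","dz","wx","wy","wz"]},"finger_gap":{"type":"number"},"grip_n":{"type":"number"},"only":{"type":"string"},"quiet":{"type":"boolean"},"lines":{"type":"string"}},"required":["ticks"],"additionalProperties":false}. ticks is an object with one list for each field, all of the same length, 1 to 8, a row being the entries at one place: dx, dy, dz (the shift in shares of 0.6 m (1.0 is 0.6 m)), wx, wy, wz (a rotation vector in shares of pi/2 rad (1.0 is pi/2 rad)); each row is the pose to reach, as a shift and turn from the pose commanded when the call began, along the tool's axes at that moment; what a row does not reach only later rows make up. A row lasts 1/8 s, in which the tool goes at most 0.0625 m and 0.188 rad, less where a joint would pass 70% of its speed; a pose out of reach is approached as far as the arm can. finger_gap is the finger opening in m, set as the call begins (left out keeps the last). The fingers move at their own pace and stop on an object; grip_n is the grip in N (left out, the last holds). Time passes only in rows, so rows that do not move let the fingers close. The tool returns the time, the measured TCP pose, the force, the opening and the grip force at its end. only (a regular expression) keeps the lines of the reply that match it, lines (a string "A,B") keeps lines A to B, and quiet returns only ok. A shift or turn number past 1, either way, is cut back to 1. Input that does not fit is refused with a message, and nothing moves.
- get_state(): the state, without advancing time (a new reading comes with each control period).
- read_camera(name): name is "scene" or "side" or "wrist"; returns a dict with "image" (480x640x3 uint8, red, green, blue), "K" (3x3 intrinsics, pixels), "R" (3x3) and "t" (3): a world point X has camera coordinates R X + t. Camera axes: x right, y down, z forward; pixel columns grow to the right and rows downward; lengths in m; the calibration is good to about 2 mm. A picture is of the moment at which its call begins. There is no depth.
- hand_in(): hands the job in; it is judged then, once.
The state is a dict: "clock": time; "joint_pos": joint angles; "qvel": joint speeds; "tau": joint torques, N m; "tcp_pos": TCP position; "orientation": TCP orientation; "wrist_force": force on the tool from outside, world axes, zero at the start; "ft_torque": the same for the moment, N m; "finger_gap": finger opening in m; "grip_force": force on a finger pad.
Only numpy, scipy, OpenCV 4.12 (cv2) and the standard library are available. Lean on these libraries where they do the work, as an engineer would, in place of code of your own. Each camera call takes 0.05 s, during which the arm holds its last target. There are 200 camera calls.

## Working session

There is one attempt and no reset: what is moved stays moved. The work goes in short steps, Python scripts to look and compute and a tool call to move; the robot and the scene stay as the last step left them, time stands still between calls to the robot, and variables do not carry over. Pictures are saved under pics/ and viewed, at most 14 in all, crops included, and the job is handed in when it is done.

```bash
ls; mkdir -p pics
```

Run:
```python
from workcell import env, read_camera, hand_in, get_state
import cv2,pickle
d={}
for n in("scene","side","wrist"):
    c=read_camera(n); d[n]=c
    cv2.imwrite(f"pics/{n}0.png",c["image"][:,:,::-1])
    print(n,c["K"].tolist(),(-c["R"].T@c["t"]).round(3))
pickle.dump(d,open("cam0.pkl","wb"))
print(get_state())
```

```text
pics
workcell.py
scene [[448.09214919757363, 0.0, 319.26568282054507], [0.0, 448.09214919757363, 243.1707070677312], [0.0, 0.0, 1.0]] [1.007 0.455 0.592]
side [[533.6068667778632, 0.0, 326.84245404562324], [0.0, 533.6068667778632, 237.62621568663036], [0.0, 0.0, 1.0]] [ 0.154 -0.543  0.685]
wrist [[401.3789039477291, 0.0, 317.0283437112927], [0.0, 401.3789039477291, 241.83654361238086], [0.0, 0.0, 1.0]] [0.575 0.076 0.372]
{'clock': 0.15, 'joint_pos': array([-1.39658566e-01,  3.13825423e-01,  4.52855180e-02,  1.30362567e+00,
        1.53548314e-05,  1.43123834e+00]), 'qvel': array([-0.00072787, -0.00245371,  0.00238651,  0.00159862, -0.00089745,
       -0.00191571]), 'tau': array([ 1.76330479e-03, -4.81067133e+01,  2.98815805e+01,  1.39078675e-02,
       -1.10673584e-04, -5.56924022e-05]), 'tcp_pos': array([5.74659126e-01, 8.92771043e-06, 2.52633757e-01]), 'orientation': array([-5.51379762e-04,  7.07142180e-01,  7.07071050e-01, -4.05896776e-04]), 'wrist_force': array([-0.42755808, -0.24685621,  1.15345082]), 'ft_torque': array([ 0.04062997,  0.00628663, -0.01758749]), 'grip_force': 0.0, 'finger_gap': 0.08518691935667404}
```

View pics/scene0.png

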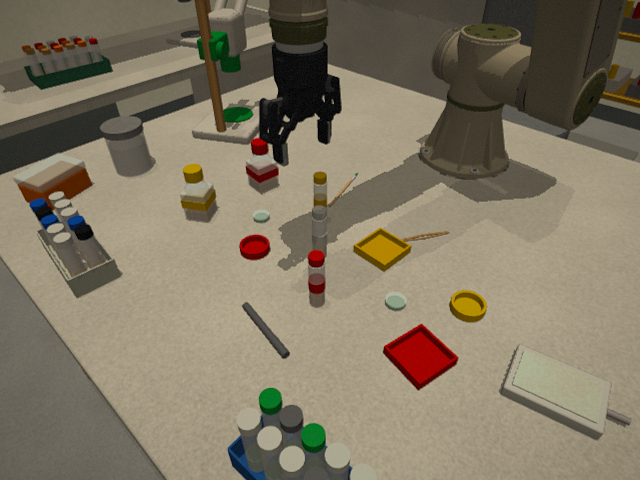

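View pics/side0.png

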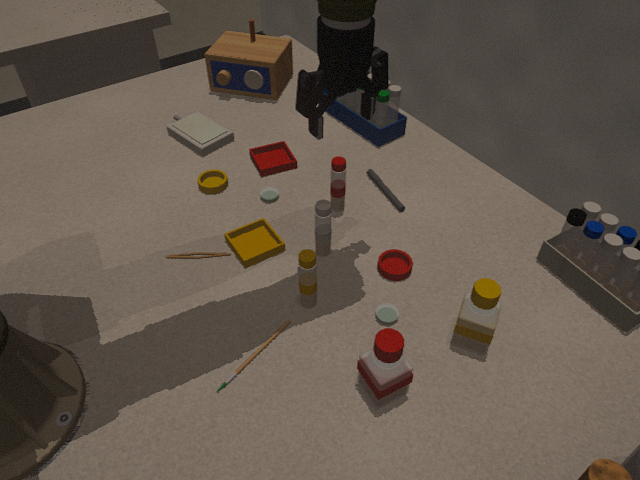

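Create h.py:
```python
import numpy as np,cv2
from scipy.spatial.transform import Rotation as Ro
def masks(im):
    h=cv2.cvtColor(im,cv2.COLOR_RGB2HSV); H,S,V=cv2.split(h)
    r=((H<7)|(H>173))&(S>170)&(V>60); y=(H>18)&(H<30)&(S>170)&(V>60)
    return {"red":r.astype(np.uint8),"yellow":y.astype(np.uint8)}
def blobs(im,amin=60):
    o=[]
    for k,m in masks(im).items():
        n,l,s,c=cv2.connectedComponentsWithStats(m)
        o+=[(k,c[i],s[i],l==i) for i in range(1,n) if s[i,4]>=amin]
    return o
def plane(c,uv,z):
    uv=np.atleast_2d(np.asarray(uv,float)); d=np.c_[uv,np.ones(len(uv))]@np.linalg.inv(c["K"]).T@c["R"]
    C=-c["R"].T@c["t"]; return C+d*((z-C[2])/d[:,2])[:,None]
def tri(c1,p1,c2,p2):
    P=[c["K"]@np.c_[c["R"],c["t"]] for c in(c1,c2)]
    X=cv2.triangulatePoints(P[0],P[1],np.array(p1,float).reshape(2,1),np.array(p2,float).reshape(2,1))[:,0]; return X[:3]/X[3]
def totool(st,dw):
    "world shift -> tool axes"
    w,x,y,z=st["orientation"]; return Ro.from_quat([x,y,z,w]).inv().apply(dw)
```

Run:
```python
import pickle; from h import *
d=pickle.load(open("cam0.pkl","rb"))
for n in("scene","side","wrist"):
    c=d[n]
    for k,u,s,m in blobs(c["image"]): print(n,k,u.round(1),s.tolist(),"z.011:",plane(c,u,.011)[0,:2].round(3),"z.104:",plane(c,u,.105)[0,:2].round(3))
```

```text
scene red [258.8 146.3] [251, 138, 17, 17, 231] z.011: [ 0.345 -0.411] z.104: [ 0.452 -0.271]
scene red [262.3 174.6] [246, 167, 32, 16, 221] z.011: [ 0.431 -0.296] z.104: [ 0.524 -0.175]
scene red [254.1 246.6] [240, 235, 30, 25, 599] z.011: [ 0.617 -0.105] z.104: [ 0.68  -0.014]
scene red [315.8 258. ] [308, 250, 16, 17, 228] z.011: [0.557 0.007] z.104: [0.63 0.08]
scene red [316.3 287.8] [309, 281, 16, 13, 139] z.011: [0.613 0.063] z.104: [0.677 0.126]
scene red [419.7 355.6] [383, 324, 75, 66, 2699] z.011: [0.607 0.278] z.104: [0.672 0.307]
scene yellow [628.2   8.3] [624, 1, 10, 16, 95] z.011: [-1.84  -0.141] z.104: [-1.38  -0.045]
scene yellow [629.4  34.1] [619, 31, 21, 7, 64] z.011: [-1.381 -0.002] z.104: [-0.995  0.072]
scene yellow [612.8  71.1] [608, 64, 11, 15, 102] z.011: [-0.87   0.092] z.104: [-0.566  0.151]
scene yellow [620.5  94.3] [601, 78, 39, 27, 296] z.011: [-0.669  0.178] z.104: [-0.398  0.223]
scene yellow [192.6 172.9] [183, 164, 20, 19, 307] z.011: [ 0.543 -0.427] z.104: [ 0.618 -0.285]
scene yellow [319.5 177.5] [314, 172, 12, 12, 133] z.011: [ 0.346 -0.186
[... 1108 characters left out ...]
0.696 -0.242] z.104: [ 0.621 -0.284]
side yellow [307.7 288.9] [299, 282, 18, 13, 127] z.011: [ 0.463 -0.068] z.104: [ 0.42  -0.134]
side yellow [472.5 333.7] [454, 323, 39, 21, 233] z.011: [ 0.618 -0.287] z.104: [ 0.554 -0.322]
wrist red [404.9 113.1] [385, 93, 41, 42, 1313] z.011: [0.65  0.079] z.104: [0.63  0.078]
wrist red [357.8 309.8] [330, 286, 58, 53, 2109] z.011: [ 0.615 -0.107] z.104: [ 0.605 -0.059]
wrist yellow [166.5 111. ] [114, 60, 103, 103, 9477] z.011: [0.446 0.081] z.104: [0.48 0.08]
wrist yellow [185.7 295.5] [168, 287, 30, 26, 335] z.011: [ 0.446 -0.091] z.104: [ 0.479 -0.048]
wrist yellow [147.4 330.7] [135, 320, 32, 28, 316] z.011: [ 0.403 -0.13 ] z.104: [ 0.448 -0.076]
```

View pics/wrist0.png

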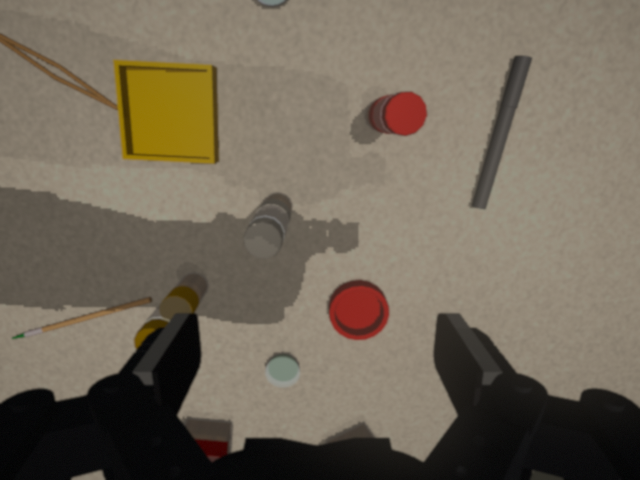

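The three pictures agree to about 3 mm in world coordinates:

| Item | x, y (m) | Pixel position |
|---|---|---|
| Red vial | .632, .080 | scene 316,258 |
| Yellow vial | .4525, -.083 | |
| Red bottle | .455, -.269 | side 389,341 |
| Yellow bottle | .620, -.285 | side 486,292 |
| Red cup | .616, -.106 | |
| Yellow cup | .465, .278 | |
| Red tray | .606, .277 | |
| Yellow tray | .447, .080 | |
| White vial | about .535, 0 | wrist 264,238 |

The red vial goes first.

The manual's scale: shifts go in shares of 0.6 m and turns go in shares of pi/2 rad. Converting my numbers, 0.17 m / 0.6 = 0.2833, 0.12 m / 0.6 = 0.2.

Call:
inch_along(ticks={"dx":[0.0667,0.1333,0.1333,0.1333,0.1333,0.1333,0.1333],"dy":[0.05,0.095,0.095,0.095,0.095,0.095,0.095],"dz":[0,0,0.1,0.2,0.2667,0.2833,0.2833],"wx":[0,0,0,0,0,0,0],"wy":[0,0,0,0,0,0,0],"wz":[0,0,0,0,0,0,0]}, finger_gap=0.055, grip_n=25)

```text
clock: 1.02
tcp_pos: [0.6321, 0.0799, 0.0835]
orientation: [-0.0, 0.707, 0.707, -0.0]
wrist_force: [1.1, -0.2, 0.6]
finger_gap: 0.0546
grip_force: 0.0
```

Run:
```python
import pickle; from h import *
d=pickle.load(open("cam0.pkl","rb"))
# tray yaw: top rim outline on z=.018
for n,k,p in(("wrist","yellow",(166,111)),("scene","yellow",(381,248)),("side","yellow",(254,241)),("scene","red",(419,355)),("side","red",(272,157))):
    c=d[n]
    for kk,u,s,m in blobs(c["image"]):
        if kk==k and np.hypot(*(u-p))<5:
            q=cv2.convexHull(np.argwhere(m)[:,::-1].astype(np.float32))[:,0]
            r=cv2.minAreaRect((plane(c,q,.018)[:,:2]*1000).astype(np.float32)); print(n,k,r)
```

```text
wrist yellow ((448.2982177734375, 79.2077407836914), (78.49845886230469, 82.23250579833984), 86.94135284423828)
scene yellow ((453.4151306152344, 85.45854187011719), (88.97784423828125, 93.53809356689453), 87.45964050292969)
side yellow ((443.7735290527344, 71.90953063964844), (95.05281829833984, 84.57205200195312), 86.88361358642578)
scene red ((609.7557983398438, 278.6277770996094), (85.28897094726562, 87.99382781982422), 77.81221771240234)
side red ((603.9111938476562, 274.5017395019531), (81.34623718261719, 79.98738861083984), 78.0287094116211)
```

Call:
inch_along(ticks={"dx":[0,0,0,0],"dy":[0,0,0,0],"dz":[0,0,0,0],"wx":[0,0,0,0],"wy":[0,0,0,0],"wz":[0,0,0,0]}, finger_gap=0.015, grip_n=25)

```text
clock: 1.52
tcp_pos: [0.6334, 0.08, 0.0857]
orientation: [0.001, 0.707, 0.707, 0.001]
wrist_force: [-0.4, 0.4, 6.2]
finger_gap: 0.0273
grip_force: 27.6
```

Call:
inch_along(ticks={"dx":[0,0,0,0,0],"dy":[0,0,0,0,0],"dz":[-0.05,-0.15,-0.25,-0.2833,-0.2833],"wx":[0,0,0,0,0],"wy":[0,0,0,0,0],"wz":[0,0,0,0,0]})

```text
clock: 2.15
tcp_pos: [0.6333, 0.08, 0.2563]
orientation: [0.002, 0.707, 0.707, 0.002]
wrist_force: [-0.3, -0.5, -1.5]
finger_gap: 0.0273
grip_force: 27.1
```

Converted, -0.186 m / 0.6 = -0.31, -0.017 m / 0.6 = -0.0283.

Call:
inch_along(ticks={"dx":[-0.0667,-0.15,-0.2333,-0.31,-0.31,-0.31,-0.31,-0.31],"dy":[-0.0067,-0.0133,-0.02,-0.0283,-0.0283,-0.0283,-0.0283,-0.0283],"dz":[0,0,0,0,0.0833,0.1667,0.2333,0.2333],"wx":[0,0,0,0,0,0,0,0],"wy":[0,0,0,0,0,0,0,0],"wz":[0,0,0,0,0,0,0,0]})

```text
clock: 3.15
tcp_pos: [0.611, -0.1049, 0.1081]
orientation: [-0.005, 0.707, 0.707, -0.002]
wrist_force: [-0.0, 1.3, -0.3]
finger_gap: 0.0273
grip_force: 27.1
```

Run:
```python
from workcell import env, read_camera, hand_in, get_state
import cv2,pickle
a=read_camera("scene")["image"];b=read_camera("side")["image"]
import numpy as np
cv2.imwrite("pics/rv.png",cv2.resize(np.hstack([a[120:320,160:360],b[150:350,290:490]]),(800,400))[:,:,::-1])
```

```text
(no output)
```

View pics/rv.png

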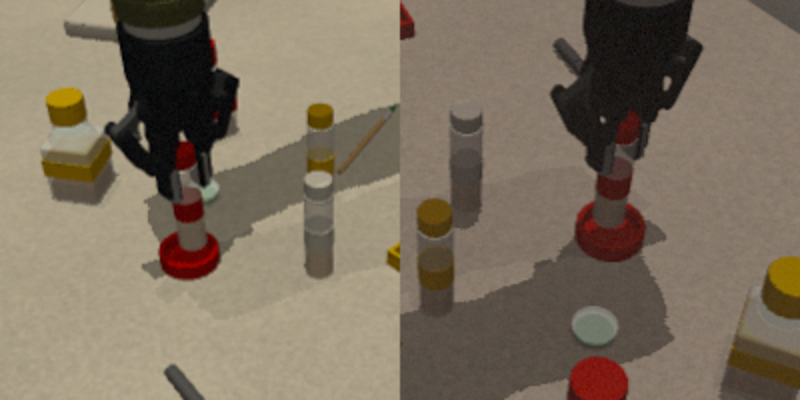

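The vial has pivoted about the closing axis. In the side crop its plug is at (630,125) and its base at (608,225), so the base trails toward +y. I'll measure the tilt.

Create tilt.py:
```python
import sys
from workcell import env, read_camera, hand_in, get_state; from h import *
# args: colour ; prints stock blobs near the gripper in both views
col=sys.argv[1]; cs={n:read_camera(n) for n in("scene","side")}
T=get_state()["tcp_pos"]; print("tcp",T.round(4))
P={}
for n,c in cs.items():
    tp=c["K"]@(c["R"]@(T-[0,0,.02])+c["t"]); tp=tp[:2]/tp[2]
    P[n]=[]
    for k,u,s,m in blobs(c["image"],25):
        if k==col and np.hypot(*(u-tp))<70: P[n].append(u); print(n,u.round(1),s.tolist())
if len(P["scene"])and len(P["side"]):
    for a in P["scene"]:
        for b in P["side"]:
            X=tri(cs["scene"],a,cs["side"],b)
            if np.hypot(*(X-T)[:2])<.05: print(a.round(),b.round(),X.round(4))
```

```bash
python3 tilt.py red
```

```text
tcp [ 0.6163 -0.1063  0.1153]
scene [265.4 145.5] [264, 139, 4, 14, 38]
scene [250.1 195.8] [246, 189, 10, 14, 113]
scene [251.6 224.2] [244, 218, 15, 12, 123]
scene [254.3 248.4] [240, 236, 30, 23, 484]
side [405.5 210.9] [400, 203, 11, 17, 87]
side [397.  242.5] [391, 237, 14, 11, 62]
side [394.3 266.7] [378, 251, 35, 30, 513]
[250. 196.] [405. 211.] [ 0.617  -0.1072  0.1316]
[250. 196.] [397. 243.] [ 0.5866 -0.1357  0.1026]
[252. 224.] [405. 211.] [ 0.6445 -0.0793  0.0973]
[252. 224.] [397. 243.] [ 0.6139 -0.1078  0.0641]
[252. 224.] [394. 267.] [ 0.5935 -0.1317  0.0395]
[254. 248.] [397. 243.] [ 0.6362 -0.0836  0.0314]
[254. 248.] [394. 267.] [ 0.6158 -0.1076  0.0039]
```

Converted, 0.024 m / 0.6 = 0.04, 0.023 m / 0.6 = 0.0383.

Call:
inch_along(ticks={"dx":[0,0,0,0,0,0,0],"dy":[0,0,0,0,0,0,0],"dz":[0.0133,0.025,0.0333,0.0383,0.04,0.04,0.04],"wx":[0,0,0,0,0,0,0],"wy":[0,0,0,0,0,0,0],"wz":[0,0,0,0,0,0,0]})

```text
clock: 4.22
tcp_pos: [0.6149, -0.106, 0.0898]
orientation: [0.0, 0.707, 0.707, 0.0]
wrist_force: [-2.1, 0.2, 5.4]
finger_gap: 0.0272
grip_force: 27.7
```

Converted, -0.165 m / 0.6 = -0.275, -0.14 m / 0.6 = -0.2333.

Call:
inch_along(ticks={"dx":[0,0,0,0,0,0,0,0],"dy":[0,0,0,0,0,0,0,0],"dz":[0,0,0,-0.0333,-0.1333,-0.2333,-0.275,-0.275],"wx":[0,0,0,0,0,0,0,0],"wy":[0,0,0,0,0,0,0,0],"wz":[0,0,0,0,0,0,0,0]}, finger_gap=0.055)

```text
clock: 5.22
tcp_pos: [0.6164, -0.1064, 0.257]
orientation: [0.002, 0.707, 0.707, 0.001]
wrist_force: [0.3, 0.6, 0.1]
finger_gap: 0.055
grip_force: 0.0
```

```bash
python3 tilt.py red | tail -4
```

```text
scene [248.9 206.1] [242, 200, 15, 14, 163]
side [400.5 219.6] [393, 214, 16, 13, 131]
[262. 175.] [400. 220.] [ 0.5782 -0.1283  0.1496]
[249. 206.] [400. 220.] [ 0.6177 -0.1041  0.1104]
```

Converted, 0.172 m / 0.6 = 0.2867, -0.164 m / 0.6 = -0.2733.

Call:
inch_along(ticks={"dx":[0.01,0.02,0.0383,0.0383,0.0383,0.0383,0.0383,0.0383],"dy":[-0.0833,-0.1667,-0.25,-0.2733,-0.2733,-0.2733,-0.2733,-0.2733],"dz":[0,0,0,0,0.1,0.2,0.275,0.2867],"wx":[0,0,0,0,0,0,0,0],"wy":[0,0,0,0,0,0,0,0],"wz":[0,0,0,0,0,0,0,0]}, finger_gap=0.055)

```text
clock: 6.32
tcp_pos: [0.4481, -0.082, 0.0786]
orientation: [-0.004, 0.707, 0.707, -0.002]
wrist_force: [0.1, -1.0, 0.9]
finger_gap: 0.0551
grip_force: 0.0
```

Call:
inch_along(ticks={"dx":[0,0,0,0,0],"dy":[0,0,0,0,0],"dz":[0,0,0,0,0],"wx":[0,0,0,0,0],"wy":[0,0,0,0,0],"wz":[0,0,0,0,0]}, finger_gap=0.015, grip_n=25)

```text
clock: 6.95
tcp_pos: [0.452, -0.0834, 0.0835]
orientation: [0.001, 0.707, 0.707, 0.001]
wrist_force: [-0.2, 0.4, 5.8]
finger_gap: 0.0275
grip_force: 27.4
```

Converted, 0.23 m / 0.6 = 0.3833, 0.18 m / 0.6 = 0.3.

Call:
inch_along(ticks={"dx":[0,0,0,0.05,0.1333,0.2167,0.3,0.3833],"dy":[0,0,0,0.0017,0.005,0.0083,0.0117,0.015],"dz":[-0.0667,-0.1667,-0.25,-0.25,-0.25,-0.25,-0.25,-0.25],"wx":[0,0,0,0,0,0,0,0],"wy":[0,0,0,0,0,0,0,0],"wz":[0,0,0,0,0,0,0,0]})

```text
clock: 7.95
tcp_pos: [0.4598, 0.1485, 0.2324]
orientation: [0.0, 0.707, 0.707, 0.0]
wrist_force: [1.7, -1.1, -0.6]
finger_gap: 0.0275
grip_force: 27.0
```

Call:
inch_along(ticks={"dx":[0.0833,0.1667,0.2083,0.2183,0.2183,0.2183,0.2183,0.2183],"dy":[0.0033,0.005,0.0067,0.0067,0.0067,0.0067,0.0067,0.0067],"dz":[0,0,0,0,0.0833,0.1667,0.2,0.2],"wx":[0,0,0,0,0,0,0,0],"wy":[0,0,0,0,0,0,0,0],"wz":[0,0,0,0,0,0,0,0]})

```text
clock: 8.95
tcp_pos: [0.4626, 0.2765, 0.1106]
orientation: [-0.001, 0.707, 0.707, -0.002]
wrist_force: [0.2, 1.2, -0.4]
finger_gap: 0.0272
grip_force: 27.0
```

```bash
python3 tilt.py yellow
```

```text
tcp [0.4646 0.2776 0.1131]
scene [489.4 255.2] [487, 251, 6, 9, 25]
scene [473.8 282.5] [465, 276, 20, 13, 153]
scene [467.1 307.9] [450, 291, 37, 31, 737]
side [203.7 128.9] [199, 123, 11, 14, 116]
side [207.4 158. ] [201, 152, 14, 12, 92]
side [212.4 182.7] [198, 170, 29, 24, 400]
[489. 255.] [204. 129.] [0.4667 0.2862 0.129 ]
[489. 255.] [207. 158.] [0.4452 0.266  0.0914]
[489. 255.] [212. 183.] [0.4288 0.2476 0.0601]
[474. 282.] [204. 129.] [0.4855 0.2988 0.1071]
[474. 282.] [207. 158.] [0.4639 0.2787 0.0658]
[474. 282.] [212. 183.] [0.4476 0.2603 0.031 ]
[467. 308.] [207. 158.] [0.4809 0.2978 0.0421]
[467. 308.] [212. 183.] [0.4646 0.2798 0.0041]
```

Converted, 0.025 m / 0.6 = 0.0417, 0.023 m / 0.6 = 0.0383.

Call:
inch_along(ticks={"dx":[0,0,0,0,0,0,0],"dy":[0,0,0,0,0,0,0],"dz":[0.0133,0.025,0.0333,0.0383,0.0417,0.0417,0.0417],"wx":[0,0,0,0,0,0,0],"wy":[0,0,0,0,0,0,0],"wz":[0,0,0,0,0,0,0]})

```text
clock: 9.93
tcp_pos: [0.4641, 0.2781, 0.0875]
orientation: [0.0, 0.707, 0.707, 0.0]
wrist_force: [-0.7, 0.1, 2.0]
finger_gap: 0.0273
grip_force: 27.2
```

Converted, -0.17 m / 0.6 = -0.2833, -0.14 m / 0.6 = -0.2333.

Call:
inch_along(ticks={"dx":[0,0,0,0,0,0,0,-0.0833],"dy":[0,0,0,0,0,0,0,0],"dz":[0,0,0,-0.0333,-0.1333,-0.2333,-0.2833,-0.2833],"wx":[0,0,0,0,0,0,0,0],"wy":[0,0,0,0,0,0,0,0],"wz":[0,0,0,0,0,0,0,0]}, finger_gap=0.055)

```text
clock: 10.92
tcp_pos: [0.466, 0.2299, 0.2605]
orientation: [0.002, 0.705, 0.709, 0.003]
wrist_force: [0.9, -0.3, 0.0]
finger_gap: 0.0551
grip_force: 0.0
```

Call:
inch_along(ticks={"dx":[-0.1,-0.2,-0.3,-0.4,-0.5,-0.6,-0.7,-0.7],"dy":[0,-0.0017,-0.0033,-0.005,-0.0067,-0.0083,-0.0117,-0.0117],"dz":[0,0,0,0,0,0,0,0],"wx":[0,0,0,0,0,0,0,0],"wy":[0,0,0,0,0,0,0,0],"wz":[0,0,0,0,0,0,0,0]}, finger_gap=0.065)

```text
clock: 11.92
tcp_pos: [0.4568, -0.196, 0.2569]
orientation: [0.0, 0.709, 0.705, -0.0]
wrist_force: [-0.9, 0.9, 0.3]
finger_gap: 0.0651
grip_force: 0.0
```

Run:
```python
from workcell import env, read_camera, hand_in, get_state
import cv2,pickle
c=read_camera("wrist");pickle.dump(c,open("w1.pkl","wb"))
cv2.imwrite("pics/w1.png",c["image"][:,:,::-1]); print(get_state()["tcp_pos"])
```

```text
[ 0.45663453 -0.19378617  0.25694932]
```

View pics/w1.png

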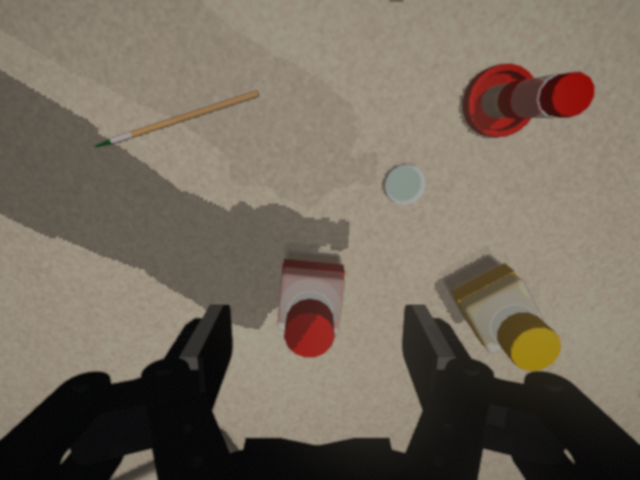

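The red vial stands in its cup (500,103). The red bottle's plug top is at (310,330) and the yellow bottle's at (535,345). The band edge ends are at (284,262)-(344,266) on the red bottle and (453,293)-(510,265) on the yellow one.

Run:
```python
import pickle; from h import *
c=pickle.load(open("w1.pkl","rb"))
im=c["image"]; H,S,V=cv2.split(cv2.cvtColor(im,cv2.COLOR_RGB2HSV))
for n,roi,hue in(("red",(272,255,352,290),lambda h:(h<8)|(h>172)),("yellow",(440,258,522,312),lambda h:(h>16)&(h<32))):
    x0,y0,x1,y1=roi; m=(hue(H)&(S>130))[y0:y1,x0:x1]
    k,l,s,_=cv2.connectedComponentsWithStats(m.astype(np.uint8)); i=1+s[1:,4].argmax()
    p=np.argwhere(l==i)[:,::-1]+[x0,y0]
    r=cv2.minAreaRect((plane(c,p,.03)[:,:2]*1000).astype(np.float32)); print(n,len(p),r)
print(plane(c,[[310,330],[535,345]],.118).round(4))
for k,u,s,m in blobs(im): print(k,u.round(),s)
# yellow cup & vial check
from workcell import env, read_camera, hand_in, get_state
```

```text
red 396 ((453.6214294433594, -251.6729278564453), (8.684394836425781, 55.89139938354492), 83.4422378540039)
yellow 696 ((610.9417114257812, -268.569580078125), (58.15523147583008, 15.47524356842041), 33.10261917114258)
[[ 0.4516 -0.2672  0.118 ]
 [ 0.6162 -0.2808  0.118 ]]
red [497. 100.] [ 468   64   64   72 2200]
red [571.  94.] [ 550   73   44   44 1518]
red [309. 334.] [ 286  313   47   43 1655]
yellow [534. 348.] [ 505  325   55   47 1771]
```

Converted, 0.147 m / 0.6 = 0.245, -0.0745 m / 0.6 = -0.1242.

Call:
inch_along(ticks={"dx":[-0.0667,-0.1242,-0.1242,-0.1242,-0.1242,-0.1242,-0.1242,-0.1242],"dy":[-0.005,-0.0067,-0.0067,-0.0067,-0.0067,-0.0067,-0.0067,-0.0067],"dz":[0,0,0.0833,0.1667,0.2167,0.2367,0.245,0.245],"wx":[0,0,0,0,0,0,0,0],"wy":[0,0,0,0,0,0,0,0],"wz":[0,0,0,0,0,0,0,0]}, finger_gap=0.065)

```text
clock: 12.98
tcp_pos: [0.4538, -0.2665, 0.1113]
orientation: [0.001, 0.707, 0.707, 0.0]
wrist_force: [-0.7, 1.0, 0.7]
finger_gap: 0.0647
grip_force: 0.0
```

Call:
inch_along(ticks={"dx":[0,0,0,0,0],"dy":[0,0,0,0,0],"dz":[0,0,0,0,0],"wx":[0,0,0,0,0],"wy":[0,0,0,0,0],"wz":[0,0,0,0,0]}, finger_gap=0.025, grip_n=40)

```text
clock: 13.6
tcp_pos: [0.4534, -0.2671, 0.1115]
orientation: [0.001, 0.707, 0.707, -0.0]
wrist_force: [-1.7, 0.6, 6.1]
finger_gap: 0.0368
grip_force: 39.7
```

Call:
inch_along(ticks={"dx":[0,0,0,0,0,0],"dy":[0,0,0,0,0,0],"dz":[-0.0333,-0.1,-0.1667,-0.2167,-0.2333,-0.2333],"wx":[0,0,0,0,0,0],"wy":[0,0,0,0,0,0],"wz":[0,0,0,0,0,0]})

```text
clock: 14.35
tcp_pos: [0.4531, -0.2666, 0.2502]
orientation: [0.0, 0.707, 0.707, 0.0]
wrist_force: [-0.7, 0.2, -0.8]
finger_gap: 0.0369
grip_force: 40.4
```

Run:
```python
from workcell import env, read_camera, hand_in, get_state
import cv2
import numpy as np
b=read_camera("side")["image"]
cv2.imwrite("pics/rb.png",cv2.resize(b[150:430,260:540],(560,560))[:,:,::-1])
```

```text
(no output)
```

View pics/rb.png

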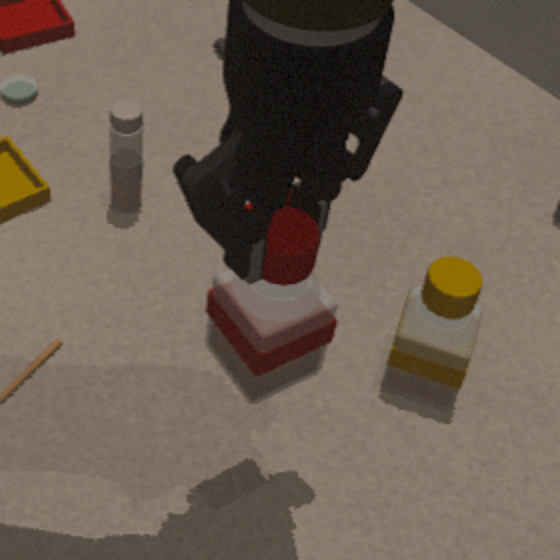

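Side crop: the red bottle hangs upright by its plug (290,240) and is clear of the white vial (127,150). I'll carry it to the red tray, staying on the -x side of the white vial.

Converted, 0.36 m / 0.6 = 0.6, 0.31 m / 0.6 = 0.5167.

Call:
inch_along(ticks={"dx":[0.0333,0.1,0.1833,0.2667,0.35,0.4333,0.5167,0.6],"dy":[0,0,0,0,0,0,0,0.0167],"dz":[-0.025,-0.0417,-0.0417,-0.0417,-0.0417,-0.0417,-0.0417,-0.0417],"wx":[0,0,0,0,0,0,0,0],"wy":[0,0,0,0,0,0,0,0],"wz":[0,0,0,0,0,0,0,0]})

```text
clock: 15.4
tcp_pos: [0.4615, 0.0959, 0.2753]
orientation: [-0.0, 0.707, 0.707, -0.0]
wrist_force: [0.7, 0.5, -1.1]
finger_gap: 0.0368
grip_force: 40.3
```

Call:
inch_along(ticks={"dx":[0.0667,0.1333,0.2,0.2667,0.3067,0.3067,0.3067,0.3067],"dy":[0.05,0.1,0.1667,0.2167,0.2383,0.2383,0.2383,0.2383],"dz":[0,0,0,0,0,0.0833,0.1667,0.2],"wx":[0,0,0,0,0,0,0,0],"wy":[0,0,0,0,0,0,0,0],"wz":[0.0318,0.0637,0.0637,0.0637,0.0637,0.0637,0.0637,0.0637]})

```text
clock: 16.4
tcp_pos: [0.6026, 0.2778, 0.1508]
orientation: [-0.002, 0.741, 0.671, -0.003]
wrist_force: [-0.5, -0.0, -1.4]
finger_gap: 0.0368
grip_force: 40.5
```

Call:
inch_along(ticks={"dx":[0,0],"dy":[0,0],"dz":[0,0],"wx":[0,0],"wy":[0,0],"wz":[0,0]})

```text
clock: 16.65
tcp_pos: [0.6062, 0.2781, 0.1565]
orientation: [0.0, 0.741, 0.671, 0.001]
wrist_force: [-0.3, 0.8, -1.1]
finger_gap: 0.0368
grip_force: 40.5
```

```bash
python3 tilt.py red
```

```text
tcp [0.6068 0.278  0.1572]
scene [428.  280.7] [426, 277, 5, 8, 26]
scene [440.1 293.6] [433, 281, 14, 26, 224]
scene [423.4 330.8] [399, 312, 55, 34, 467]
scene [419.1 361.8] [383, 337, 75, 53, 1915]
side [270.   93.2] [263, 89, 16, 10, 115]
side [271.8 158.1] [250, 147, 46, 23, 534]
[428. 281.] [270.  93.] [0.6057 0.2664 0.1657]
[440. 294.] [270.  93.] [0.6121 0.2848 0.1567]
[423. 331.] [270.  93.] [0.6395 0.3053 0.1332]
[423. 331.] [272. 158.] [0.5865 0.2576 0.0302]
[419. 362.] [272. 158.] [0.609  0.2828 0.0026]
```

Converted, 0.022 m / 0.6 = 0.0367, 0.018 m / 0.6 = 0.03.

Call:
inch_along(ticks={"dx":[0,0,0,0],"dy":[0,0,0,0],"dz":[0.0167,0.03,0.0367,0.0367],"wx":[0,0,0,0],"wy":[0,0,0,0],"wz":[0,0,0,0]})

```text
clock: 17.25
tcp_pos: [0.6057, 0.2773, 0.1326]
orientation: [-0.0, 0.742, 0.671, -0.001]
wrist_force: [0.2, -0.3, -0.3]
finger_gap: 0.0372
grip_force: 40.6
```

Run:
```python
from workcell import env, read_camera, hand_in, get_state
import cv2
import numpy as np
a=read_camera("scene")["image"];b=read_camera("side")["image"]
cv2.imwrite("pics/rb2.png",np.hstack([cv2.resize(a[270:400,355:485],(400,400)),cv2.resize(b[70:200,205:335],(400,400))])[:,:,::-1])
```

```text
(no output)
```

View pics/rb2.png

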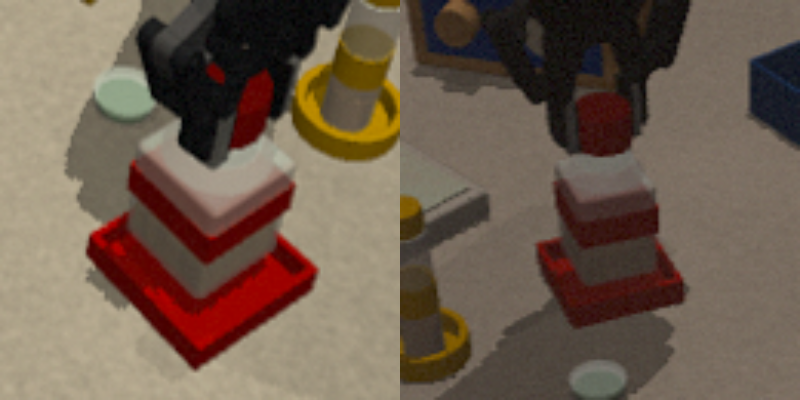

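The bottle stands aligned with the tray edges (scene crop: bottle corner 203,297, tray corner 196,360) and above the inside of the tray, so I'll lower it.

Converted, 0.019 m / 0.6 = 0.0317, 0.018 m / 0.6 = 0.03.

Call:
inch_along(ticks={"dx":[0,0,0,0,0,0],"dy":[0,0,0,0,0,0],"dz":[0.01,0.0183,0.025,0.03,0.0317,0.0317],"wx":[0,0,0,0,0,0],"wy":[0,0,0,0,0,0],"wz":[0,0,0,0,0,0]})

```text
clock: 18.1
tcp_pos: [0.6059, 0.2777, 0.1156]
orientation: [0.0, 0.742, 0.671, 0.0]
wrist_force: [-3.3, -0.0, 6.5]
finger_gap: 0.0367
grip_force: 41.4
```

Converted, -0.14 m / 0.6 = -0.2333, -0.12 m / 0.6 = -0.2.

Call:
inch_along(ticks={"dx":[0,0,0,0,0,0,0,0],"dy":[0,0,0,0,0,0,0,0],"dz":[0,0,0,-0.0333,-0.1167,-0.2,-0.2333,-0.2333],"wx":[0,0,0,0,0,0,0,0],"wy":[0,0,0,0,0,0,0,0],"wz":[0,0,0,0,0,0,0,0]}, finger_gap=0.065)

```text
clock: 19.1
tcp_pos: [0.6071, 0.2778, 0.2564]
orientation: [0.001, 0.742, 0.671, 0.002]
wrist_force: [0.4, 0.4, -0.8]
finger_gap: 0.0653
grip_force: 0.0
```

```bash
python3 tilt.py red
```

Run:
```python
from workcell import env, read_camera, hand_in, get_state; from h import *
s=get_state(); print(s["joint_pos"].round(2),totool(s,np.array([.6185,-.283,.1105])-s["tcp_pos"]).round(4))
```

```text
tcp [0.6057 0.2774 0.2531]
scene [428.1 309.8] [414, 295, 29, 31, 691]
side [269.1 113.1] [261, 109, 18, 10, 129]
[428. 310.] [269. 113.] [0.6068 0.2767 0.1167]
[ 0.31  0.5   0.33  1.4  -0.    1.98] [-0.5563  0.0688  0.1428]
```

Converted, -0.46 m / 0.6 = -0.7667, -0.42 m / 0.6 = -0.7.

Call:
inch_along(ticks={"dx":[-0.1,-0.2,-0.3,-0.4,-0.5,-0.6,-0.7,-0.7667],"dy":[0.0117,0.0233,0.0367,0.05,0.0617,0.0733,0.0867,0.095],"dz":[0,0,0,0,0,0,0,0],"wx":[0,0,0,0,0,0,0,0],"wy":[0,0,0,0,0,0,0,0],"wz":[0,0,0,0,0,0,0,0]}, finger_gap=0.065)

```text
clock: 20.2
tcp_pos: [0.6157, -0.1885, 0.2517]
orientation: [-0.002, 0.742, 0.67, -0.001]
wrist_force: [0.2, -0.2, -0.5]
finger_gap: 0.0648
grip_force: 0.0
```

Call:
inch_along(ticks={"dx":[-0.1,-0.15,-0.16,-0.16,-0.16,-0.16,-0.16],"dy":[0.0117,0.02,0.02,0.02,0.02,0.02,0.02],"dz":[0,0,0,0.05,0.0667,0.0667,0.0667],"wx":[0,0,0,0,0,0,0],"wy":[0,0,0,0,0,0,0],"wz":[0,0,0,0,0,0,0]})

```text
clock: 21.08
tcp_pos: [0.6196, -0.2821, 0.2153]
orientation: [0.001, 0.741, 0.671, 0.0]
wrist_force: [-0.2, -1.1, -0.4]
finger_gap: 0.0651
grip_force: 0.0
```

Run:
```python
from workcell import env, read_camera, hand_in, get_state; from h import *
C={n:read_camera(n) for n in("scene","side","wrist")}
s=get_state(); print(s["tcp_pos"],s["joint_pos"].round(2))
for n in C:
    for k,u,a,m in blobs(C[n]["image"]):
        X=plane(C[n],u,.107)[0]
        if k=="yellow" and np.hypot(*(X-[.6185,-.283,.107])[:2])<.04: print(n,u,a,X.round(4))
print(totool(s,np.array([.6185,-.283,.1105])-s["tcp_pos"]).round(4))
```

```text
[ 0.61972691 -0.28259223  0.21551038] [-0.55  0.54  0.29  1.33  0.    1.12]
scene [192.52649007 173.0794702 ] [183 164  20  19 302] [ 0.6198 -0.2813  0.107 ]
side [485.834375  292.8546875] [471 278  30  31 640] [ 0.6188 -0.2855  0.107 ]
wrist [314.24618515 257.24245507] [ 284  227   62   61 2949] [ 0.6182 -0.2871  0.107 ]
[-0.0004 -0.0014  0.105 ]
```

Converted, 0.104 m / 0.6 = 0.1733, -0.002 m / 0.6 = -0.0033.

Call:
inch_along(ticks={"dx":[-0.0033,-0.0033,-0.0033,-0.0033,-0.0033,-0.0033],"dy":[-0.0017,-0.0017,-0.0017,-0.0017,-0.0017,-0.0017],"dz":[0.0667,0.125,0.155,0.1667,0.1733,0.1733],"wx":[0,0,0,0,0,0],"wy":[0,0,0,0,0,0],"wz":[0,0,0,0,0,0]}, finger_gap=0.065)

```text
clock: 21.98
tcp_pos: [0.6185, -0.2848, 0.1112]
orientation: [0.001, 0.742, 0.671, 0.0]
wrist_force: [0.4, 0.7, -0.6]
finger_gap: 0.0655
grip_force: 0.0
```

Call:
inch_along(ticks={"dx":[0,0,0,0,0],"dy":[0,0,0,0,0],"dz":[0,0,0,0,0],"wx":[0,0,0,0,0],"wy":[0,0,0,0,0],"wz":[0,0,0,0,0]}, finger_gap=0.025, grip_n=40)

```text
clock: 22.6
tcp_pos: [0.6184, -0.2849, 0.1114]
orientation: [0.001, 0.742, 0.671, 0.0]
wrist_force: [-1.2, -0.3, 5.1]
finger_gap: 0.037
grip_force: 40.6
```

Call:
inch_along(ticks={"dx":[0,0,0,0,0,0],"dy":[0,0,0,0,0,0],"dz":[-0.0333,-0.1,-0.1833,-0.25,-0.275,-0.275],"wx":[0,0,0,0,0,0],"wy":[0,0,0,0,0,0],"wz":[0,0,0,0,0,0]})

```text
clock: 23.35
tcp_pos: [0.6183, -0.2847, 0.2752]
orientation: [0.0, 0.742, 0.671, 0.0]
wrist_force: [-0.3, -0.1, -2.5]
finger_gap: 0.0369
grip_force: 40.6
```

Run:
```python
from workcell import env, read_camera, hand_in, get_state; from h import *
s=get_state()
for p in([.46,-.2],[.448,.0795]): print(totool(s,np.array(p+[.165])-s["tcp_pos"]).round(4))
```

```text
[ 0.0685 -0.166   0.11  ]
[ 0.3454 -0.2058  0.1099]
```

Converted, 0.3 m / 0.6 = 0.5, -0.08 m / 0.6 = -0.1333, 0.57 rad / 1.5708 = 0.3629.

Call:
inch_along(ticks={"dx":[0.025,0.05,0.0833,0.1417,0.225,0.3167,0.4083,0.5],"dy":[-0.05,-0.1333,-0.2167,-0.28,-0.2933,-0.3067,-0.32,-0.3333],"dz":[0,0,0,0,0,0,0,0],"wx":[0,0,0,0,0,0,0,0],"wy":[0,0,0,0,0,0,0,0],"wz":[0.0318,0.0764,0.1273,0.1783,0.2292,0.2801,0.3247,0.3629]})

```text
clock: 24.35
tcp_pos: [0.4474, 0.0357, 0.2728]
orientation: [-0.001, 0.901, 0.434, -0.002]
wrist_force: [1.1, 0.7, -2.1]
finger_gap: 0.0367
grip_force: 41.0
```

Call:
inch_along(ticks={"dx":[0,0,0],"dy":[0,0,0],"dz":[0,0,0],"wx":[0,0,0],"wy":[0,0,0],"wz":[0,0,0]})

```text
clock: 24.72
tcp_pos: [0.4488, 0.0329, 0.2744]
orientation: [-0.0, 0.901, 0.435, -0.001]
wrist_force: [-0.1, 0.1, -0.9]
finger_gap: 0.0366
grip_force: 41.0
```

Run:
```python
from workcell import env, read_camera, hand_in, get_state; from h import *
s=get_state(); print(s["tcp_pos"],totool(s,np.array([.448,.0795,.165])-s["tcp_pos"]).round(4))
```

```text
[0.44878256 0.03286195 0.27438235] [ 0.0361 -0.0295  0.1094]
```

Converted, 0.135 m / 0.6 = 0.225, 0.125 m / 0.6 = 0.2083.

Call:
inch_along(ticks={"dx":[0.0333,0.06,0.06,0.06,0.06,0.06,0.06,0.06],"dy":[-0.0267,-0.0492,-0.0492,-0.0492,-0.0492,-0.0492,-0.0492,-0.0492],"dz":[0,0,0.0833,0.1667,0.2083,0.225,0.225,0.225],"wx":[0,0,0,0,0,0,0,0],"wy":[0,0,0,0,0,0,0,0],"wz":[0,0,0,0,0,0,0,0]})

```text
clock: 25.72
tcp_pos: [0.4493, 0.0801, 0.1415]
orientation: [0.001, 0.9, 0.435, 0.001]
wrist_force: [0.2, -0.0, -0.8]
finger_gap: 0.0366
grip_force: 40.9
```

Run:
```python
from workcell import env, read_camera, hand_in, get_state
import cv2
import numpy as np
a=read_camera("scene")["image"];b=read_camera("side")["image"];print(get_state()["tcp_pos"])
cv2.imwrite("pics/yb2.png",np.hstack([cv2.resize(a[160:290,315:445],(400,400)),cv2.resize(b[150:280,190:320],(400,400))])[:,:,::-1])
```

```text
[0.44923121 0.08035693 0.14152493]
```

View pics/yb2.png

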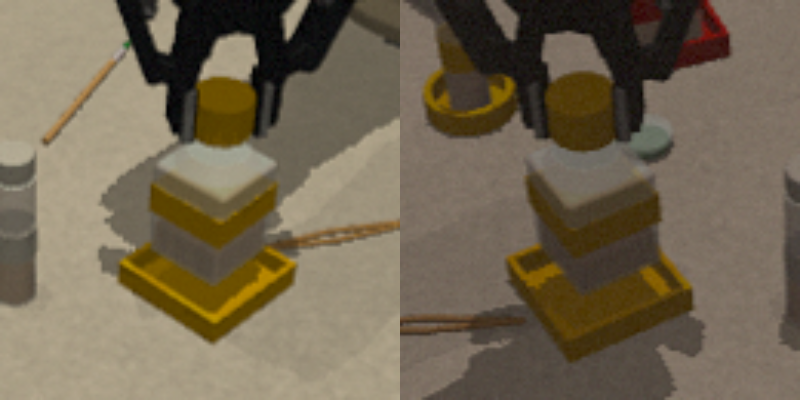

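Both crops show the yellow bottle upright, aligned with the tray to within a few degrees, and centred over it (scene crop: bottle corner 213,283, tray corner 213,335). I'll lower it.

Converted, 0.026 m / 0.6 = 0.0433, 0.024 m / 0.6 = 0.04.

Call:
inch_along(ticks={"dx":[-0.0017,-0.0017,-0.0017,-0.0017,-0.0017,-0.0017,-0.0017],"dy":[0,0,0,0,0,0,0],"dz":[0.0133,0.025,0.0333,0.04,0.0433,0.0433,0.0433],"wx":[0,0,0,0,0,0,0],"wy":[0,0,0,0,0,0,0],"wz":[0,0,0,0,0,0,0]})

```text
clock: 26.7
tcp_pos: [0.4475, 0.0799, 0.1154]
orientation: [-0.0, 0.9, 0.435, 0.0]
wrist_force: [-3.9, 1.2, 9.1]
finger_gap: 0.0366
grip_force: 42.2
```

Converted, -0.16 m / 0.6 = -0.2667, -0.12 m / 0.6 = -0.2.

Call:
inch_along(ticks={"dx":[0,0,0,0,0,0,0,0],"dy":[0,0,0,0,0,0,0,0],"dz":[0,0,0,-0.0333,-0.1167,-0.2,-0.2667,-0.2667],"wx":[0,0,0,0,0,0,0,0],"wy":[0,0,0,0,0,0,0,0],"wz":[0,0,0,0,0,0,0,0]}, finger_gap=0.065)

```text
clock: 27.7
tcp_pos: [0.4495, 0.0797, 0.2775]
orientation: [0.001, 0.9, 0.435, 0.003]
wrist_force: [0.5, 0.9, -0.1]
finger_gap: 0.0651
grip_force: 0.0
```

Call:
inch_along(ticks={"dx":[0,0,0,0],"dy":[0,0,0,0],"dz":[-0.05,-0.0833,-0.0833,-0.0833],"wx":[0,0,0,0],"wy":[0,0,0,0],"wz":[0,0,0,0]})

```text
clock: 28.2
tcp_pos: [0.4471, 0.0797, 0.3227]
orientation: [-0.0, 0.9, 0.435, -0.001]
wrist_force: [0.1, -0.9, -0.9]
finger_gap: 0.0649
grip_force: 0.0
```

Run:
```python
from workcell import env, read_camera, hand_in, get_state
import cv2
import numpy as np
a=read_camera("scene")["image"];b=read_camera("side")["image"]
cv2.imwrite("pics/end.png",np.hstack([cv2.resize(a[130:400,220:500],(400,386)),cv2.resize(b[90:360,180:460],(400,386))])[:,:,::-1])
```

```text
(no output)
```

View pics/end.png

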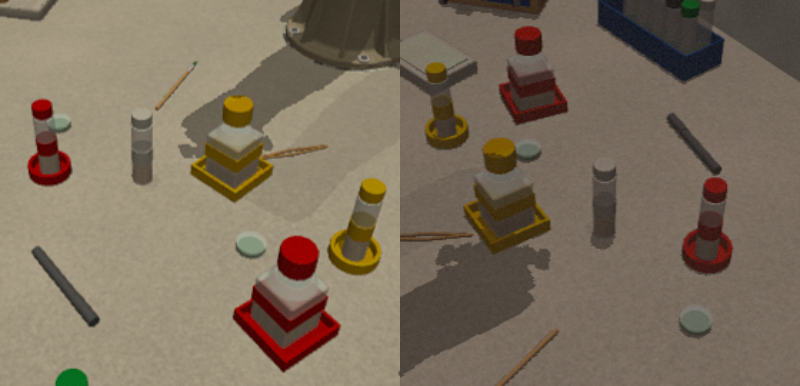

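All four stocks stand upright in their own holders (scene crop: red vial 48,140, yellow vial 365,225, red bottle 290,290, yellow bottle 235,145). The white vial still stands at (142,145).

```bash
python3 -c "from workcell import env, read_camera, hand_in, get_state; print(hand_in())"
```

```text
the job is handed in; nothing more can be done
None
```

The job is handed in at about 28 s on the robot's clock: in the last pictures both vials and both bottles stand upright in the holders of their own kind and colour, and the white-plugged vial is where it was.

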